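# Stack the parts cups and bolt the rack gate

### The job

Pack up for the van: nest every loose steel cup from the bench into the cup that is fixed in the rack, so that they form one upright, fully nested stack there. Then swing the rack's gate shut, slide the barrel bolt fully across through the gate's staple, and turn its handle down into the keeper notch. Leave the nut and the punch where they lie.

Things in the scene. Friction and masses are not known exactly. Their poses are not given: they have to be found in the camera images.
- rack: fixed grey steel rack for a stack of cups. Base plate 12 mm thick, x -85 to 105, y -78 to 78 mm; origin in its underside on the bench, z up, x to its back, y to the side that carries the bolt. Rail rods, middle at z 45 mm, 4 mm radius, run along x = 98 and y = +-70 mm; corner posts to z 60. The front (-x) is closed by the gate. Bolt pedestal: x -106 to -62, y 68 to 186, top z 50 mm
- fixed_cup_center (a point): centre, half-way up, of the bottom cup, which is fixed to the rack's base plate at x 45, y 0 mm, mouth up (foot at z 12, rim at z 66 mm); same axes as the rack. It is the same cup as the loose ones: the stack is built in it
- gate (a joint): angle (rad) of the rack's gate about an upright hinge at x -66, y -66 mm of the rack: 0 closed (it lies along +y of the rack across the front), grows to 1.8 as the free end swings out towards -x. Stiff hinge, about 0.06 N m: stays where it is left. Panel 124 mm long, 6 mm thick, top at z 55 mm, with a keeper staple near its free end
- gate_post (a point): the gate's grip: an upright round steel post, 15 mm diameter, z 55 to 95 mm, on the gate's top edge, 60 mm from the hinge axis; this point is on its axis at z = 77 mm; axes turn with the gate
- bolt (a joint): travel (m) of the barrel bolt, a round rod of radius 6 mm along the rack's y (axis at x -82, z 60 mm of the rack): 0 drawn back, 0.055 fully across, at its stop, with its tip through the gate's staple. It slides towards -y of the rack; about 2 N of friction, stays where it is left. The shot rod stands in the way of an open gate
- handle (a joint): angle (rad) of the bolt's handle about the rod: 0 straight up, 1.57 turned down level, pointing to -x of the rack, in the keeper notch. Friction about 0.06 N m, stays where it is left. The guide rail stops it at about 0.5 unless the bolt is fully across
- handle_grip (a point): point on the handle's axis, 44 mm out from the rod's axis. The handle is a round steel stem, 10 mm diameter, with a 13 mm ball end, 72 mm long from the rod's axis, at y = 155 mm of the rack with the bolt at 0 and 100 mm with it fully across; its z axis runs outwards along the stem
- keeper_notch (a point): middle of the keeper notch, level with the rod's axis (z 60 mm): a gap 17 mm wide along y in the steel guide rail (10 mm thick in x, top at z 72 mm) that stands 12 to 22 mm in front of the rod's axis; same axes as the rack
- hex_nut: bystander: loose hexagon nut, 36 x 41 x 29 mm, origin under its middle
- centre_punch: bystander: loose centre punch lying down, 120 mm long, 13 mm thick, origin under its middle
- cup_1_center (a point): loose cup standing mouth up on the bench (may be absent): round open steel parts cup, tapered, 54 mm high, 55 mm across the rim, 34 mm across the foot, wall 2.5 mm, solid weighted bottom 20 mm thick. All cups are alike; one set fully into another stands 20 mm higher, with about 1.4 mm of play all round. This point is on its axis, half-way up (27 mm); z along the axis to the mouth
- cup_2_center (a point): loose cup standing mouth up on the bench (may be absent): round open steel parts cup, tapered, 54 mm high, 55 mm across the rim, 34 mm across the foot, wall 2.5 mm, solid weighted bottom 20 mm thick. All cups are alike; one set fully into another stands 20 mm higher, with about 1.4 mm of play all round. This point is on its axis, half-way up (27 mm); z along the axis to the mouth
- cup_3_center (a point): loose cup standing mouth up on the bench (may be absent): round open steel parts cup, tapered, 54 mm high, 55 mm across the rim, 34 mm across the foot, wall 2.5 mm, solid weighted bottom 20 mm thick. All cups are alike; one set fully into another stands 20 mm higher, with about 1.4 mm of play all round. This point is on its axis, half-way up (27 mm); z along the axis to the mouth
- cup_4_center (a point): loose cup standing mouth up on the bench (may be absent): round open steel parts cup, tapered, 54 mm high, 55 mm across the rim, 34 mm across the foot, wall 2.5 mm, solid weighted bottom 20 mm thick. All cups are alike; one set fully into another stands 20 mm higher, with about 1.4 mm of play all round. This point is on its axis, half-way up (27 mm); z along the axis to the mouth
- cup_5_center (a point): loose cup standing mouth up on the bench (may be absent): round open steel parts cup, tapered, 54 mm high, 55 mm across the rim, 34 mm across the foot, wall 2.5 mm, solid weighted bottom 20 mm thick. All cups are alike; one set fully into another stands 20 mm higher, with about 1.4 mm of play all round. This point is on its axis, half-way up (27 mm); z along the axis to the mouth

How it is judged (in metres and radians):
On the way, in this order (a step that is already met when the one before it is completed fails the run):
1. every loose cup that is present is nested in the stack on the fixed cup (horizontal distance between each of cup_1_center, cup_2_center, cup_3_center, cup_4_center, cup_5_center and fixed_cup_center below 0.01 m and angle between each of cup_1_center, cup_2_center, cup_3_center, cup_4_center, cup_5_center's own z axis and vertical below 0.1 rad and (z of cup_1_center in the frame of fixed_cup_center between 0.015 and 0.025 m or z of cup_1_center in the frame of fixed_cup_center between 0.035 and 0.045 m or z of cup_1_center in the frame of fixed_cup_center between 0.055 and 0.065 m or z of cup_1_center in the frame of fixed_cup_center between 0.075 and 0.085 m or z of cup_1_center in the frame of fixed_cup_center between 0.095 and 0.105 m) and (z of cup_2_center in the frame of fixed_cup_center between 0.015 and 0.025 m or z of cup_2_center in the frame of fixed_cup_center between 0.035 and 0.045 m or z of cup_2_center in the frame of fixed_cup_center between 0.055 and 0.065 m or z of cup_2_center in the frame of fixed_cup_center between 0.075 and 0.085 m or z of cup_2_center in the frame of fixed_cup_center between 0.095 and 0.105 m) and (z of cup_3_center in the frame of fixed_cup_center between 0.015 and 0.025 m or z of cup_3_center in the frame of fixed_cup_center between 0.035 and 0.045 m or z of cup_3_center in the frame of fixed_cup_center between 0.055 and 0.065 m or z of cup_3_center in the frame of fixed_cup_center between 0.075 and 0.085 m or z of cup_3_center in the frame of fixed_cup_center between 0.095 and 0.105 m) and (z of cup_4_center in the frame of fixed_cup_center between 0.015 and 0.025 m or z of cup_4_center in the frame of fixed_cup_center between 0.035 and 0.045 m or z of cup_4_center in the frame of fixed_cup_center between 0.055 and 0.065 m or z of cup_4_center in the frame of fixed_cup_center between 0.075 and 0.085 m or z of cup_4_center in the frame of fixed_cup_center between 0.095 and 0.105 m) and (z of cup_5_center in the frame of fixed_cup_center between 0.015 and 0.025 m or z of cup_5_center in the frame of fixed_cup_center between 0.035 and 0.045 m or z of cup_5_center in the frame of fixed_cup_center between 0.055 and 0.065 m or z of cup_5_center in the frame of fixed_cup_center between 0.075 and 0.085 m or z of cup_5_center in the frame of fixed_cup_center between 0.095 and 0.105 m)), for 0.3 s.
2. the gate is shut (value of joint gate below 0.08 rad), for 0.2 s.
3. the bolt is fully across through the staple of the shut gate (value of joint gate below 0.08 rad and value of joint bolt above 0.049 m), for 0.1 s.
4. the handle is turned down into the notch (all of step 3 and value of joint handle above 1.4 rad), for 0.2 s.
At the end, for the whole second after the job is handed in: All present cups stand as one upright stack in the rack: each within 10 mm of the fixed cup's axis, tilted less than 0.1 rad, fully nested (each 20 mm above the next, to 5 mm), and staying so; gate angle under 0.08 rad, bolt more than 0.049 m across, handle turned beyond 1.4 rad (all of step 1 and all of step 4); the robot touches nothing.
It fails at once if the nut or the punch is moved more than 4 cm (distance of any of hex_nut, centre_punch from where it was at the start of the episode above 0.04 m).
Of cup_1, cup_2, cup_3, cup_4, cup_5 only 3 to 5 are there at a start; the rules pass over those that are not, and their reading is None.
At some moment in a run one of cup_1, cup_2, cup_3, cup_4, cup_5 may be knocked a few centimetres aside while the robot is not near it.
Once in a run the grip may slacken for a moment while it holds something.
It also fails if it takes over 210 s, if anything falls off the work surface, if the arm or the gripper's body presses on something with over 40 N, if the wrist force passes 120 N, or if a joint passes its speed limit or range.

### The arm

A 6-joint arm with a two-finger parallel gripper is mounted at the origin on the work surface; the furniture and walls round the work are solid. World frame = base frame: x ahead of the robot, y to its left, z up, the work surface at z = 0. Lengths are in mm, angles in rad, forces in N, time in s.
With the tool pointing down it reaches from about 350 to 875 mm from the base axis. Payload 4.2 kg.
Tool frame: the origin (TCP) lies on the centre line of the jaws, within the pads' length; the fingertips stand 19 mm ahead of it and the grasp point (between the pads) is the TCP; z points along the fingers, y is the line along which they close (so a half turn about z gives the same grasp; the last joint's range is limited). The gripper opens to 87 mm and grips with 3 to 60 N. Pads are 19 mm wide; open, the fingers measure 117 mm over their backs; the gripper's body (75 mm by 190 mm) begins 51 mm behind the grasp point.
Start: joints at [-1.03, 0.385, 0.008, 0, -1.194, -0.259], TCP at [173.819, -600.322, 241.55] pointing down, gripper open.
Joint ranges: [-3.14, 3.14], [-1.21, 2.06], [-1.07, 1.41], [-3.16, 2.05], [-2.99, -0.16], [-3.1, 3.1]. Speed limits (rad/s): [2.79, 2.79, 3.14, 3.14, 3.14, 3.14].

### API

Orientations are given as a unit quaternion [w, x, y, z].
In Python, from station import status, viewer, r gives the robot as it stands. The module is installed in compiled form; this text tells all that it offers.
- The arm moves only by the shell command python3 -m jog 'ROWS' [OPENING]. ROWS is JSON, a list of rows, each a list of 6 numbers: the shift along the tool's x, y, z in units of 40 mm (1.0 is 40 mm), then the turn, a rotation vector about the tool's x, y, z in rad. In form: [[x, y, z, ax, ay, az], ...]. A call has 1 to 8 rows; each row shifts and turns the commanded pose from where the row before left it, along the tool's axes as they then stand; what a row does not reach is not made up. A row lasts 1/8 s, in which the tool goes at most 62.5 mm and 10.7 degrees, less where a joint would pass 70% of its speed; a pose out of reach is approached as far as the arm can. A call is refused whole if a number of a shift passes 1 or a number of a turn 0.188, either way. A call with a gripper value outside its range is refused whole. OPENING is the closure in counts, from 0 (fully open) to 255 (shut), set as the call begins (- or left out, the last holds). The fingers move at their own pace and stop on an object; the grip force is fixed at half the most. Time passes only in rows, so rows that do not move let the fingers close. It gives the time, the measured TCP pose, the force, the opening and the grip force at its end, in the units of the state.
- status.observe(): the state, without advancing time (a new reading comes with each control period).
- viewer.camera(name): name is "scene" or "side" or "wrist"; returns a dict with "img" (400x640x3 uint8, blue, green, red), "fx", "fy", "cx", "cy" (pixels), "k1" (the pictures are not rectified: a ray, as slopes to the right and down, at radius r is drawn at 1 + k1 r^2 times it, then the intrinsics apply), "pose" (4x4, takes a point from camera to world coordinates). Camera axes: x right, y up, looking along -z (the intrinsics and any distortion apply to the point x, -y, -z); pixel columns grow to the right and rows downward; lengths in mm; the calibration is good to about 2 mm. A picture is of the moment at which its call begins. There is no depth.
- r.hand_in(): hands the job in; it is judged then, once.
The state is a dict: "time_s": time; "q": joint angles; "qd": joint speeds; "joint_efforts": joint torques, N m; "tool_pos": TCP position; "tool_rot": TCP orientation; "wrist_force": force on the tool from outside, world axes, zero at the start; "wrist_torque": the same for the moment, N m; "gripper_width": finger opening in mm; "gripper_force": force on a finger pad.
Only numpy, scipy, OpenCV 4.12 (cv2) and the standard library are available. Lean on these libraries where they do the work, as an engineer would, in place of code of your own. Each camera call takes 0.05 s, during which the arm holds its last target. There are 200 camera calls.

## Working session

There is one attempt and no reset: what is moved stays moved. The work goes in short steps, Python scripts to look and compute and a shell command to move; the robot and the scene stay as the last step left them, time stands still between calls to the robot, and variables do not carry over. Pictures are saved under pics/ and viewed, at most 14 in all, crops included, and the job is handed in when it is done.

```bash
mkdir -p pics
cat > h.py <<'E'
import numpy as np, cv2
from station import status, viewer, r
def K(c): return np.array([[c["fx"],0,c["cx"]],[0,c["fy"],c["cy"]],[0,0,1.]])
def D(c): return np.array([c["k1"],0,0,0,0.])
def ray(c,u,v):
    p=cv2.undistortPoints(np.array([[[u,v]]],float),K(c),D(c))[0,0]
    T=np.array(c["pose"]); d=T[:3,:3]@np.array([p[0],-p[1],-1.])
    return T[:3,3],d/np.linalg.norm(d)
def atz(c,u,v,z):
    o,d=ray(c,u,v); return o+d*(z-o[2])/d[2]
def tri(obs):
    A=np.zeros((3,3));b=np.zeros(3);L=[]
    for c,u,v in obs:
        o,d=ray(c,u,v);P=np.eye(3)-np.outer(d,d);A+=P;b+=P@o;L.append((o,P))
    x=np.linalg.solve(A,b); return x,[np.linalg.norm(P@(x-o)) for o,P in L]
def proj(c,X):
    T=np.array(c["pose"]);p=(np.array(X,float)-T[:3,3])@T[:3,:3]
    q=np.array([[p[0],-p[1],-p[2]]]); 
    return cv2.projectPoints(q,np.zeros(3),np.zeros(3),K(c),D(c))[0][0,0]
def snap(name,fn):
    import pickle
    c=viewer.camera(name); cv2.imwrite(f"pics/{fn}.png",c["img"]); pickle.dump(dict(c),open(f"pics/{fn}.pkl","wb")); return c
def load(fn):
    import pickle; return pickle.load(open(f"pics/{fn}.pkl","rb"))
def crop(fn,out,x0,y0,x1,y1,s):
    im=cv2.imread(f"pics/{fn}.png")[y0:y1,x0:x1]; cv2.imwrite(f"pics/{out}.png",cv2.resize(im,None,fx=s,fy=s,interpolation=cv2.INTER_CUBIC))
E
python3 - <<'E'
from h import *
for n in ("scene","side","wrist"):
    c=snap(n,n+"0"); print(n,c["fx"],c["k1"],np.round(c["pose"],3).tolist())
print(status.observe())
E
```

```text
scene 466.8533970894609 -0.03531794814685988 [[-0.782, 0.3, -0.546, -171.662], [-0.623, -0.406, 0.669, 870.621], [-0.021, 0.863, 0.504, 744.043], [0.0, 0.0, 0.0, 1.0]]
side 483.1782101728875 -0.14641589859120915 [[0.423, 0.657, -0.624, -317.227], [-0.906, 0.301, -0.297, -398.311], [-0.008, 0.691, 0.723, 1102.754], [0.0, 0.0, 0.0, 1.0]]
wrist 299.0282663936803 -0.019208749002305434 [[-0.277, -0.923, -0.266, 101.246], [0.961, -0.266, -0.079, -621.099], [0.002, -0.277, 0.961, 383.249], [0.0, 0.0, 0.0, 1.0]]
{'time_s': 0.15, 'q': array([-1.03039332e+00,  3.85367331e-01,  6.95574916e-03, -3.39287465e-04,
       -1.19400487e+00, -2.58592547e-01]), 'qd': array([ 0.00296787, -0.00246403,  0.00323865,  0.00225673, -0.00102506,
        0.00098284]), 'joint_efforts': array([-8.31758257e-06, -3.91053915e+01,  1.87586653e+01,  4.22234908e+00,
        1.23469729e-02, -1.32237319e-04]), 'tool_pos': array([ 173.70265453, -599.94286205,  240.72662168]), 'tool_rot': array([-1.69802892e-04, -1.40377457e-01,  9.90097717e-01,  8.07610226e-04]), 'wrist_force': array([-0.04996698, -0.02864498,  0.32052243]), 'wrist_torque': array([ 0.01937235, -0.01587275,  0.01138359]), 'gripper_force': 0.0, 'gripper_width': 86.6859259754065}
```

View pics/scene0.png

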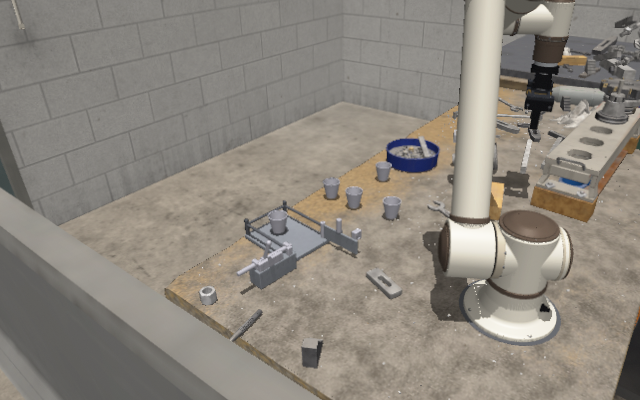

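View pics/side0.png

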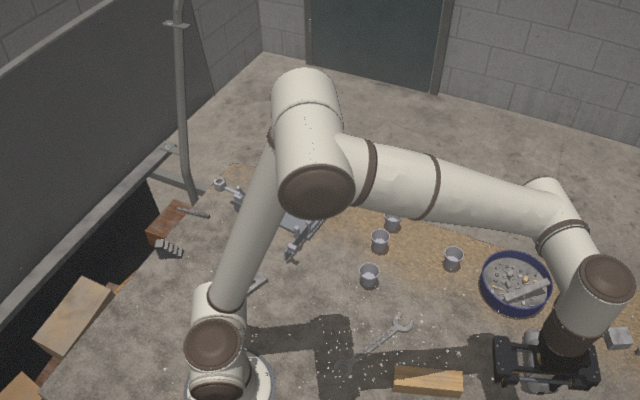

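Scene view: the fixed cup is at (278,222). Four loose cups stand at about (331,188), (354,198), (383,172) and (392,208), with the nut at (208,296) and the punch at (247,324). Side view: the loose cups are at (392,222), (380,242), (453,258) and (369,276). The arm hides the rack there.

Run:
```python
from h import *
crop("scene0","sc_crop",225,150,425,300,4)
crop("side0","si_crop",340,190,480,300,5)
```

```text
(no output)
```

View pics/sc_crop.png

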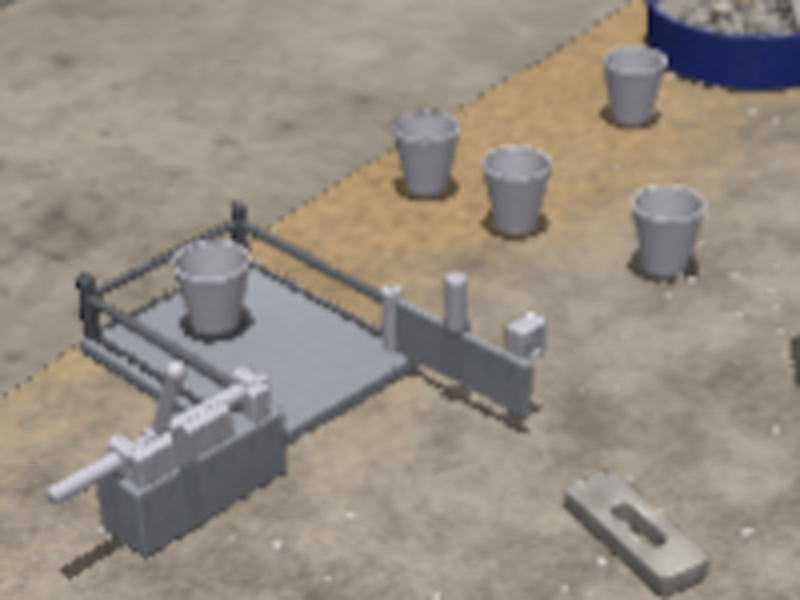

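View pics/si_crop.png

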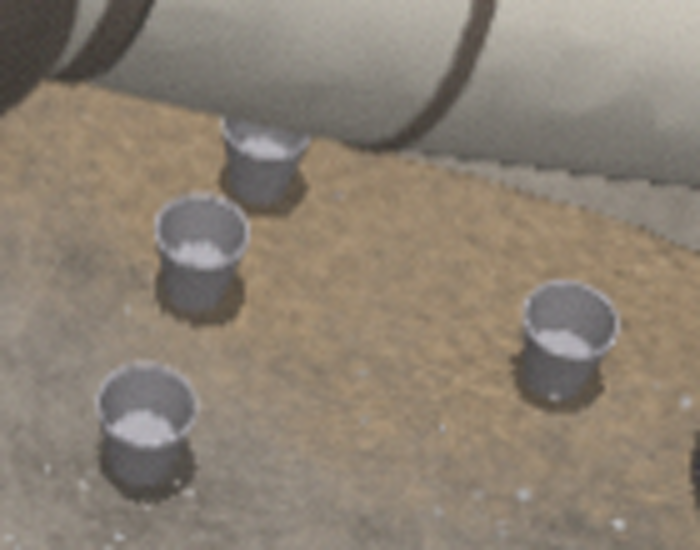

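The crops give rim centres. Scene crop: A (427,127), B (517,164), C (636,62), D (668,204), fixed cup (212,260), back post tops (86,281) and (238,206). Side crop: A ~(265,132), B (202,233), C (571,320), D (148,405).

Run:
```python
from h import *
from scipy.optimize import least_squares
s=load("scene0"); d=load("side0")
S=lambda p:(p[0]/4+225,p[1]/4+150); G=lambda p:(p[0]/5+340,p[1]/5+190)
for n,a,b in [("A",(427,127),(265,132)),("B",(517,164),(202,233)),("C",(636,62),(571,320)),("D",(668,204),(148,405))]:
    x,e=tri([(s,*S(a)),(d,*G(b))]); print(n,x.round(1),np.round(e,1),atz(s,*S(a),54).round(1),atz(d,*G(b),54).round(1))
print("fixed",atz(s,*S((212,260)),66).round(1))
pts=[((98,70,60),(86,281)),((98,-70,60),(238,206)),((45,0,66),(212,260)),((105,78,12),(82,345)),((-85,-78,12),(412,364)),((45,0,12),(217,326))]
def W(p,X): c,sn=np.cos(p[2]),np.sin(p[2]); return [p[0]+c*X[0]-sn*X[1],p[1]+sn*X[0]+c*X[1],X[2]]
f=lambda p:np.concatenate([proj(s,W(p,X))-S(u) for X,u in pts])
x0=atz(s,*S((212,260)),66)
for t in (0,1.5,3,-1.5):
    o=least_squares(f,[x0[0],x0[1],t],loss="soft_l1",x_scale=[10,10,.1]); print(o.x,o.cost); 
    if o.cost<30: p=o.x;print(o.fun.reshape(-1,2).round(1).tolist())
```

```text
A [ 638.4 -179.5   49.2] [1.6 1.6] [ 635.2 -173.7   54. ] [ 631.9 -180.9   54. ]
B [ 547.4 -172.9   49.4] [0.2 0.2] [ 542.4 -165.9   54. ] [ 543.8 -173.8   54. ]
C [ 571.2 -382.3   49.6] [1.5 1.5] [ 564.4 -372.8   54. ] [ 569.5 -382.2   54. ]
D [ 422.1 -188.3   49.7] [0.5 0.5] [ 417.8 -181.5   54. ] [ 419.7 -189.1   54. ]
fixed [620.8  90.8  66. ]
[ 5.73479768e+02  1.01237671e+02 -1.46530693e-01] 5.5126115060931795
[[-0.4, -0.2], [0.8, 0.5], [-0.2, 0.9], [-1.4, -1.6], [2.9, -1.3], [-0.2, 0.6]]
[ 5.73479772e+02  1.01237738e+02 -1.46531731e-01] 5.512611506676743
[[-0.4, -0.2], [0.8, 0.5], [-0.2, 0.9], [-1.4, -1.6], [2.9, -1.3], [-0.2, 0.6]]
[665.62922515 113.97189079   3.55561586] 278.9180526568974
[ 5.73479762e+02  1.01237588e+02 -1.46529416e-01] 5.512611506454594
[[-0.4, -0.2], [0.8, 0.5], [-0.2, 0.9], [-1.4, -1.6], [2.9, -1.3], [-0.2, 0.6]]
```

```bash
python3 -m jog '[[0,0,0,0,0,0.14],[0,0,0,0,0,0.141]]'; python3 -m jog '[[-0.575,0.575,0,0,0,0],[-0.575,0.575,0,0,0,0],[-0.575,0.575,0,0,0,0],[-0.575,0.575,0,0,0,0],[-0.575,0.575,0,0,0,0],[-0.575,0.575,0,0,0,0],[-0.575,0.575,0,0,0,0],[-0.575,0.575,0,0,0,0]]'; python3 -m jog '[[-0.575,0.575,0,0,0,0],[-0.575,0.575,0,0,0,0],[-0.575,0.575,0,0,0,0],[-0.575,0.575,0,0,0,0],[-0.575,0.575,0,0,0,0],[-0.575,0.575,0,0,0,0],[-0.575,0.575,0,0,0,0],[0,0,0,0,0,0]]'
python3 - <<'E'
from h import *
c=snap("wrist","w1"); o=status.observe(); print(o["tool_pos"],o["tool_rot"],np.round(c["pose"],3).tolist())
E
```

```text
time_s: 0.4
tool_pos: [173.7, -600.1, 241.1]
tool_rot: [-0.0, 0.002, 1.0, 0.0]
wrist_force: [-0.1, -0.0, 0.1]
gripper_width: 87.0
gripper_force: 0.0
time_s: 1.4
tool_pos: [358.2, -415.2, 241.2]
tool_rot: [-0.0, -0.0, 1.0, 0.0]
wrist_force: [-0.3, -0.5, 0.2]
gripper_width: 86.8
gripper_force: 0.0
time_s: 2.4
tool_pos: [519.6, -253.6, 240.9]
tool_rot: [-0.0, -0.002, 1.0, 0.0]
wrist_force: [-0.2, -0.3, 0.1]
gripper_width: 87.2
gripper_force: 0.0
[ 518.77657068 -254.32576216  241.01985838] [-5.44089946e-04 -1.18195040e-03  9.99999137e-01  1.82435143e-04] [[-0.003, -0.961, -0.276, 444.198], [1.0, -0.003, -0.001, -253.879], [0.001, -0.276, 0.961, 383.669], [0.0, 0.0, 0.0, 1.0]]
```

View pics/w1.png

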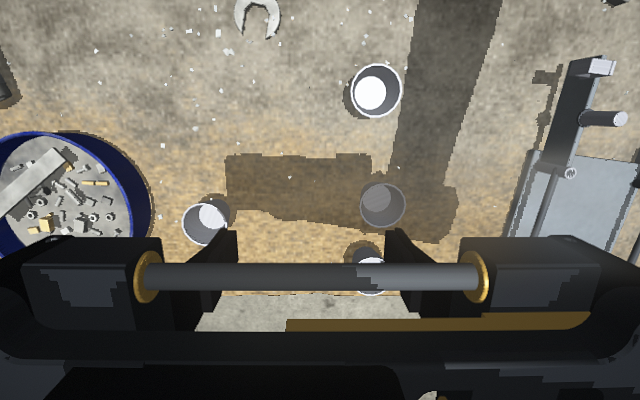

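Wrist view: rims at D (376,90), B (382,204), C (207,222) and A (370,270, partly behind the gripper). The open gate and its post are at the right, around (610,118).

```bash
cat >> h.py <<'E'
TH=np.linspace(0,2*np.pi,72,endpoint=False)
def projN(c,P):
    T=np.array(c["pose"]);p=(P-T[:3,3])@T[:3,:3]; q=np.c_[p[:,0],-p[:,1],-p[:,2]]
    return cv2.projectPoints(q,np.zeros(3),np.zeros(3),K(c),D(c))[0][:,0]
def ringscore(cs,x,y,z,R=27.5):
    t=[]
    for c in cs:
        if "g" not in c: c["g"]=cv2.GaussianBlur(c["img"].astype(np.float32).mean(2),(0,0),0.8)
        def s(R):
            u=projN(c,np.c_[x+R*np.cos(TH),y+R*np.sin(TH),0*TH+z]).astype(np.float32)
            return cv2.remap(c["g"],u[None,:,0],u[None,:,1],cv2.INTER_LINEAR,borderMode=cv2.BORDER_REPLICATE)[0]
        t.append(np.mean(np.clip(s(R-1.2)-s(R+1.5),-40,40)))   # bright rim inside, darker outside
    return np.mean(t)
def ring(cs,x,y,z,span=14,R=27.5,zs=None):
    best=None
    for zz in ([z] if zs is None else zs):
        cx,cy=x,y
        for h,n in ((span,15),(span/7,9),(span/28,7)):
            g=[(ringscore(cs,a,b,zz,R),a,b,zz) for a in np.linspace(cx-h,cx+h,n) for b in np.linspace(cy-h,cy+h,n)]
            m=max(g); cx,cy=m[1],m[2]
        if best is None or m>best: best=m
    return np.round(best,1)
E
python3 - <<'E'
from h import *
c=load("w1")
for n,p in dict(A=(370,270),B=(382,204),C=(207,222),D=(376,90)).items():
    x=atz(c,*p,54); print(n,x.round(1),ring([c],x[0],x[1],54))
E
```

```text
A [ 631.7 -179.6   54. ] [  14.9  641.2 -177.4   54. ]
B [ 546.3 -170.7   54. ] [  21.8  548.5 -170.1   54. ]
C [ 569.1 -375.1   54. ] [  28.3  572.4 -379.3   54. ]
D [ 421.9 -185.4   54. ] [  39.5  422.8 -186.2   54. ]
```

```bash
python3 -m jog '[[-0.25,0.6,-0.05,0,0,0],[-0.25,0.6,-0.05,0,0,0],[-0.25,0.6,-0.05,0,0,0],[-0.25,0.6,-0.05,0,0,0],[-0.25,0.6,-0.05,0,0,0],[-0.25,0.6,-0.05,0,0,0],[-0.25,0.6,-0.05,0,0,0],[0,0,0,0,0,0]]' >/dev/null; python3 -c "
from h import *; snap('wrist','w2'); print(status.observe()['tool_pos'])"; python3 -m jog '[[-0.25,0.6,-0.05,0,0,0],[-0.25,0.6,-0.05,0,0,0],[-0.25,0.6,-0.05,0,0,0],[-0.25,0.6,-0.05,0,0,0],[-0.25,0.6,-0.05,0,0,0],[-0.25,0.6,-0.05,0,0,0],[-0.25,0.6,-0.05,0,0,0],[0,0,0,0,0,0]]'
python3 - <<'E'
from h import *
c=snap("wrist","w3"); w1=load("w1");w2=load("w2")
print(status.observe()["tool_pos"])
for n,p in dict(A=(640,-178),B=(548,-170),D=(422.8,-186),F=(621,91)).items():
    for nm,cs in dict(w1=[w1],w2=[w2],w3=[c]).items():
        print(n,nm,ring(cs,*p,54 if n!="F" else 66,18), end=' ')
    print(ring([w1,w2] if n!="F" else [w2,c],*p,54,zs=range(40,80,2)))
E
```

```text
[587.98335305 -87.33259278 255.39250326]
time_s: 4.5
tool_pos: [659.0, 83.5, 269.1]
tool_rot: [-0.0, -0.002, 1.0, 0.0]
wrist_force: [0.3, -0.8, -0.7]
gripper_width: 86.9
gripper_force: 0.0
[658.53908526  82.42596256 269.07327837]
A w1 [  14.9  641.3 -177.4   54. ] A w2 [  22.2  641.3 -177.1   54. ] A w3 [  35.6  641.3 -176.5   54. ] [  18.5  641.3 -177.    54. ]
B w1 [  21.8  548.4 -170.    54. ] B w2 [  32.1  548.2 -169.8   54. ] B w3 [  35.5  548.4 -169.6   54. ] [  26.9  548.3 -170.    54. ]
D w1 [  39.5  422.4 -186.    54. ] D w2 [  28.9  422.2 -185.1   54. ] D w3 [   5.3  441.7 -178.1   54. ] [  34.1  422.3 -185.7   52. ]
F w1 [  7.1 600.4 103.6  66. ] F w2 [ 15.6 638.8  90.1  66. ] F w3 [ 22.1 625.3  89.9  66. ] [ 18.9 625.2  90.   66. ]
```

View pics/w3.png

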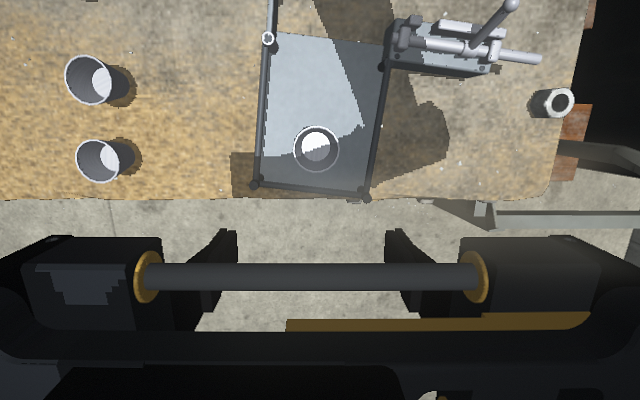

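Rims agree across the three wrist views (±1 mm): A (641.3,-177), B (548.3,-170), C (572,-379), D (422.3,-185.6). The fixed cup is at (625.2,90.0), rim z 66. In the picture the bolt handle is at (510,5) and the nut at (557,102). I'll take A first.

```bash
python3 -m jog '[[0.036,-0.541,0.27,0,0,0],[0.036,-0.541,0.27,0,0,0],[0.036,-0.541,0.27,0,0,0],[0.036,-0.541,0.27,0,0,0],[0.036,-0.541,0.27,0,0,0],[0.036,-0.541,0.27,0,0,0],[0.036,-0.541,0.27,0,0,0],[0.036,-0.541,0.27,0,0,0]]' >/dev/null;  python3 -m jog '[[0.036,-0.541,0.27,0,0,0],[0.036,-0.541,0.27,0,0,0],[0.036,-0.541,0.27,0,0,0],[0.036,-0.541,0.27,0,0,0],[0,0,0,0,0,0],[0,0,0,0,0,0]]'
python3 - <<'E'
from h import *
c=snap("scene","s1")
for n,p in dict(A=(641,-177),B=(548,-170),C=(572,-379),D=(422,-186)).items(): print(n,ring([load("scene0")],*p,54,18),ring([c],*p,54,18))
E
```

```text
time_s: 6.3
tool_pos: [641.4, -178.8, 140.0]
tool_rot: [0.0, -0.0, 1.0, -0.0]
wrist_force: [-0.1, 0.1, 0.5]
gripper_width: 86.4
gripper_force: 0.0
A [   2.9  637.1 -177.4   54. ] [   1.8  627.7 -155.8   54. ]
B [   3.7  566.9 -162.1   54. ] [   9.1  548.2 -170.    54. ]
C [  10.3  571.6 -380.7   54. ] [  10.8  571.6 -380.7   54. ]
D [   2.8  420.7 -186.2   54. ] [   2.9  420.7 -186.4   54. ]
```

```bash
python3 -m jog '[[0,0.03,0.5,0,0,0],[0,0,0.5,0,0,0],[0,0,0.5,0,0,0],[0,0,0.4,0,0,0],[0,0,0.22,0,0,0],[0,0,0,0,0,0],[0,0,0,0,0,0]]'; python3 -m jog '[[0,0,0,0,0,0],[0,0,0,0,0,0],[0,0,0,0,0,0],[0,0,0,0,0,0],[0,0,0,0,0,0],[0,0,0,0,0,0]]' 255;  python3 -m jog '[[0,0,-0.2,0,0,0],[0,0,-0.4,0,0,0],[0,0,-0.6,0,0,0],[0,0,-0.6,0,0,0],[0,0,-0.6,0,0,0],[0,0,0,0,0,0],[0,0,0,0,0,0]]'
```

```text
time_s: 7.22
tool_pos: [641.8, -177.5, 56.0]
tool_rot: [0.001, -0.001, 1.0, -0.0]
wrist_force: [-0.4, -0.4, -0.2]
gripper_width: 87.0
gripper_force: 0.0
time_s: 7.98
tool_pos: [641.3, -177.3, 55.3]
tool_rot: [0.0, -0.0, 1.0, 0.0]
wrist_force: [0.7, 1.3, 1.3]
gripper_width: 52.1
gripper_force: 30.0
time_s: 8.85
tool_pos: [640.5, -177.2, 150.5]
tool_rot: [-0.001, -0.0, 1.0, 0.0]
wrist_force: [0.4, -0.6, -2.3]
gripper_width: 51.8
gripper_force: 30.0
```

```bash
python3 -m jog '[[0.0,0.3,-0.1,0,0,0],[0.035,0.557,-0.1,0,0,0],[0.035,0.557,0,0,0,0],[0.035,0.557,0,0,0,0],[0.035,0.557,0,0,0,0],[0.035,0.557,0,0,0,0],[0.035,0.557,0,0,0,0],[0.035,0.557,0,0,0,0]]' ;  python3 -m jog '[[0.035,0.557,0,0,0,0],[0.035,0.557,0,0,0,0],[0.035,0.557,0,0,0,0],[0.035,0.557,0,0,0,0],[0.035,0.557,0,0,0,0],[0,0.25,0,0,0,0],[0,0,0,0,0,0],[0,0,0,0,0,0]]'
python3 - <<'E'
from h import *
print(status.observe()["tool_pos"])
for n in("scene","side"): snap(n,n+"2")
a=cv2.imread("pics/scene2.png")[120:270,200:350]; b=cv2.imread("pics/side2.png")[120:270,230:380]
cv2.imwrite("pics/c2.png",cv2.resize(np.hstack([a,b]),None,fx=2.6,fy=2.6,interpolation=cv2.INTER_CUBIC))
E
```

```text
time_s: 9.85
tool_pos: [631.2, -8.0, 159.2]
tool_rot: [0.0, -0.0, 1.0, -0.0]
wrist_force: [-0.3, -0.8, -1.7]
gripper_width: 52.6
gripper_force: 30.0
time_s: 10.85
tool_pos: [624.1, 111.4, 159.1]
tool_rot: [-0.0, -0.0, 1.0, -0.0]
wrist_force: [0.4, -0.4, -3.0]
gripper_width: 52.2
gripper_force: 30.0
[624.14353641 111.41349905 159.08876027]
```

View pics/c2.png

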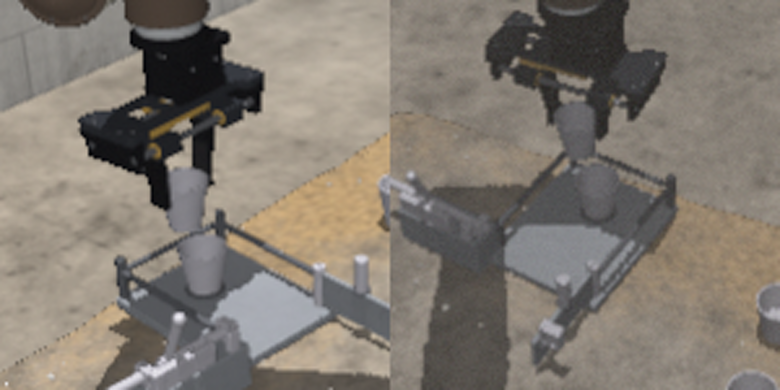

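The cup hangs upright in the jaws, but about 21 mm past the fixed cup in y. I'll correct that and lower it.

```bash
python3 -m jog '[[-0.027,-0.27,0,0,0,0],[0,-0.265,0,0,0,0],[0,0,0,0,0,0],[0,0,0.4,0,0,0],[0,0,0.4,0,0,0],[0,0,0.3,0,0,0],[0,0,0.2,0,0,0],[0,0,0.15,0,0,0]]'; python3 -m jog '[[0,0,0.1,0,0,0],[0,0,0.1,0,0,0],[0,0,0.06,0,0,0],[0,0,0.05,0,0,0],[0,0,0,0,0,0],[0,0,0,0,0,0]]'
```

```text
time_s: 11.95
tool_pos: [625.3, 90.6, 100.5]
tool_rot: [-0.0, -0.001, 1.0, -0.0]
wrist_force: [0.7, -0.5, -1.2]
gripper_width: 52.4
gripper_force: 30.0
time_s: 12.7
tool_pos: [625.4, 90.6, 88.9]
tool_rot: [0.0, -0.0, 1.0, 0.0]
wrist_force: [-0.8, -0.4, -2.2]
gripper_width: 52.2
gripper_force: 30.0
```

```bash
python3 -m jog '[[0,0,0.04,0,0,0],[0,0,0,0,0,0],[0,0,0,0,0,0]]'; python3 -m jog '[[0,0,0,0,0,0],[0,0,0,0,0,0],[0,0,0,0,0,0],[0,0,0,0,0,0],[0,0,0,0,0,0]]' 0; python3 -m jog '[[0,0,-0.3,0,0,0],[0,0,-0.5,0,0,0],[0,0,-0.7,0,0,0],[0,0,-0.9,0,0,0],[0,0,-0.9,0,0,0],[-0.5,0,-0.4,0,0,0],[-0.5,0,0,0,0,0],[0,0,0,0,0,0]]'
python3 - <<'E'
from h import *
c=snap("wrist","w4"); print(status.observe()["tool_pos"])
print(ring([c],625,90,86,12), ring([c],625,90,86,12,zs=range(60,110,2)))
for n,p in dict(B=(548,-170),D=(422,-186)).items(): print(n,ring([c],*p,54,30))
E
```

```text
time_s: 13.08
tool_pos: [625.4, 90.5, 87.4]
tool_rot: [0.0, -0.0, 1.0, -0.0]
wrist_force: [-0.1, -0.4, -0.7]
gripper_width: 52.1
gripper_force: 30.0
time_s: 13.7
tool_pos: [625.3, 90.6, 87.2]
tool_rot: [0.0, -0.0, 1.0, 0.0]
wrist_force: [0.4, 1.0, -0.8]
gripper_width: 85.7
gripper_force: 0.0
time_s: 14.7
tool_pos: [666.0, 90.5, 235.6]
tool_rot: [0.0, -0.0, 1.0, 0.0]
wrist_force: [-1.5, -1.0, -0.3]
gripper_width: 87.1
gripper_force: 0.0
[665.12580753  90.43737593 235.24547069]
[ 27.1 625.4  90.7  86. ] [ 28.1 625.7  90.7  82. ]
B [  37.7  548.4 -169.6   54. ]
D [   1.6  434.9 -181.7   54. ]
```

Cup A is nested at (625.4,90.7), rim z≈86. Next is B.

```bash
python3 -m jog '[[0.266,-0.591,0.216,0,0,0],[0.266,-0.591,0.216,0,0,0],[0.266,-0.591,0.216,0,0,0],[0.266,-0.591,0.216,0,0,0],[0.266,-0.591,0.216,0,0,0],[0.266,-0.591,0.216,0,0,0],[0.266,-0.591,0.216,0,0,0],[0.266,-0.591,0.216,0,0,0]]' >/dev/null; python3 -m jog '[[0.266,-0.591,0.216,0,0,0],[0.266,-0.591,0.216,0,0,0],[0.266,-0.591,0.216,0,0,0],[0,0,0,0,0,0],[0,0,0,0,0,0]]'
python3 - <<'E'
from h import *
c=snap("wrist","w5"); s=snap("scene","s5"); print(status.observe()["tool_pos"])
print("D",ring([c],422,-186,54,30),"B scene",ring([s],548,-170,54,12),"C scene",ring([s],572,-379,54,12))
E
```

```text
time_s: 16.38
tool_pos: [548.6, -169.8, 140.3]
tool_rot: [0.0, -0.0, 1.0, -0.0]
wrist_force: [-0.1, 1.4, 0.5]
gripper_width: 87.0
gripper_force: 0.0
[ 548.94672675 -169.18407046  140.49765434]
D [  30.5  422.4 -185.6   54. ] B scene [   0.8  544.7 -180.1   54. ] C scene [  10.9  571.3 -380.6   54. ]
```

```bash
python3 -m jog '[[0,0,0.5,0,0,0],[0,0,0.5,0,0,0],[0,0,0.5,0,0,0],[0,0,0.4,0,0,0],[0,0,0.22,0,0,0],[0,0,0,0,0,0],[0,0,0,0,0,0]]'; python3 -m jog '[[0,0,0,0,0,0],[0,0,0,0,0,0],[0,0,0,0,0,0],[0,0,0,0,0,0],[0,0,0,0,0,0],[0,0,0,0,0,0]]' 255;  python3 -m jog '[[0,0,-0.2,0,0,0],[0,0,-0.4,0,0,0],[0,0,-0.6,0,0,0],[0,0,-0.7,0,0,0],[0,0,-0.7,0,0,0],[0,0,-0.4,0,0,0],[0,0,0,0,0,0],[0,0,0,0,0,0]]'
```

```text
time_s: 17.35
tool_pos: [549.0, -169.6, 56.0]
tool_rot: [0.001, -0.001, 1.0, -0.0]
wrist_force: [-0.3, 0.6, 0.0]
gripper_width: 86.9
gripper_force: 0.0
time_s: 18.1
tool_pos: [548.5, -169.8, 55.4]
tool_rot: [0.0, -0.0, 1.0, -0.0]
wrist_force: [-0.5, -1.0, 0.8]
gripper_width: 52.7
gripper_force: 30.0
time_s: 19.1
tool_pos: [547.6, -169.4, 174.2]
tool_rot: [-0.001, -0.0, 1.0, 0.0]
wrist_force: [-0.5, 0.1, -2.2]
gripper_width: 52.1
gripper_force: 30.0
```

```bash
python3 -m jog '[[-0.161,0.542,0,0,0,0],[-0.161,0.542,0,0,0,0],[-0.161,0.542,0,0,0,0],[-0.161,0.542,0,0,0,0],[-0.161,0.542,0,0,0,0],[-0.161,0.542,0,0,0,0],[-0.161,0.542,0,0,0,0],[-0.161,0.542,0,0,0,0]]' |grep -E "pos|width"; python3 -m jog '[[-0.161,0.542,0,0,0,0],[-0.161,0.542,0,0,0,0],[-0.161,0.542,0,0,0,0],[-0.161,0.542,0,0,0,0],[0,0,0,0,0,0],[0,0,0,0,0,0],[0,0,0,0,0,0]]'
```

```text
tool_pos: [600.2, 5.4, 175.3]
gripper_width: 52.5
time_s: 20.98
tool_pos: [625.3, 90.1, 175.3]
tool_rot: [-0.0, -0.0, 1.0, -0.0]
wrist_force: [-0.3, -0.4, -1.6]
gripper_width: 52.7
gripper_force: 30.0
```

```bash
python3 -m jog '[[0,0,0.4,0,0,0],[0,0,0.4,0,0,0],[0,0,0.3,0,0,0],[0,0,0.2,0,0,0],[0,0,0.15,0,0,0],[0,0,0.1,0,0,0],[0,0,0,0,0,0]]' | grep -E "pos|force|width"; python3 -m jog '[[0,0,0.06,0,0,0],[0,0,0.05,0,0,0],[0,0,0.04,0,0,0],[0,0,0,0,0,0],[0,0,0,0,0,0]]'
```

```text
tool_pos: [625.5, 90.7, 113.2]
wrist_force: [-1.2, -0.0, -2.1]
gripper_width: 52.8
gripper_force: 30.0
time_s: 22.48
tool_pos: [625.6, 90.6, 107.5]
tool_rot: [0.0, -0.0, 1.0, 0.0]
wrist_force: [0.7, 0.1, -1.0]
gripper_width: 53.0
gripper_force: 30.0
```

```bash
python3 -m jog '[[0,0,0,0,0,0],[0,0,0,0,0,0],[0,0,0,0,0,0],[0,0,0,0,0,0],[0,0,0,0,0,0]]' 0 | grep -E "pos|force|width"; python3 -m jog '[[0,0,-0.3,0,0,0],[0,0,-0.5,0,0,0],[0,0,-0.7,0,0,0],[0,0,-0.9,0,0,0],[0,0,-0.9,0,0,0],[-0.5,0,0,0,0,0],[-0.5,0,0,0,0,0],[0,0,0,0,0,0]]'
python3 - <<'E'
from h import *
c=snap("wrist","w6"); s=snap("scene","s6"); print(status.observe()["tool_pos"])
for z in (86,96,106,116): print(ring([c],625,90,z,12))
print("D",ring([s],422,-186,54,12),"C",ring([s],572,-379,54,12))
E
```

```text
tool_pos: [625.5, 90.7, 107.3]
wrist_force: [0.8, 0.1, -1.3]
gripper_width: 86.1
gripper_force: 0.0
time_s: 24.1
tool_pos: [666.2, 90.6, 239.6]
tool_rot: [0.0, -0.0, 1.0, 0.0]
wrist_force: [1.1, -0.5, -0.7]
gripper_width: 87.1
gripper_force: 0.0
[665.12796077  90.58887296 239.53677676]
[  8.3 635.   84.7  86. ]
[ 22.7 626.   90.4  96. ]
[ 28.1 625.3  90.6 106. ]
[ 17.3 625.4  90.9 116. ]
D [   3.   420.9 -186.6   54. ] C [  11.1  571.3 -380.6   54. ]
```

```bash
python3 -m jog '[[0.434,-0.493,0.177,0,0,0],[0.434,-0.493,0.177,0,0,0],[0.434,-0.493,0.177,0,0,0],[0.434,-0.493,0.177,0,0,0],[0.434,-0.493,0.177,0,0,0],[0.434,-0.493,0.177,0,0,0],[0.434,-0.493,0.177,0,0,0],[0,0,0,0,0,0]]' >/dev/null; python3 -c "
from h import *; c=snap('wrist','w7'); print(status.observe()['tool_pos']); print(ring([c],422,-186,54,30))"; python3 -m jog '[[0.434,-0.493,0.177,0,0,0],[0.434,-0.493,0.177,0,0,0],[0.434,-0.493,0.177,0,0,0],[0.434,-0.493,0.177,0,0,0],[0.434,-0.493,0.177,0,0,0],[0.434,-0.493,0.177,0,0,0],[0.434,-0.493,0.177,0,0,0],[0,0,0,0,0,0]]'
```

```text
[543.53309983 -47.78518226 190.40074435]
[  39.4  422.  -184.9   54. ]
time_s: 26.25
tool_pos: [422.3, -185.9, 140.3]
tool_rot: [-0.0, 0.0, 1.0, -0.0]
wrist_force: [-0.3, 0.1, 0.1]
gripper_width: 86.9
gripper_force: 0.0
```

```bash
python3 -m jog '[[0,0,0.5,0,0,0],[0,0,0.5,0,0,0],[0,0,0.5,0,0,0],[0,0,0.4,0,0,0],[0,0,0.22,0,0,0],[0,0,0,0,0,0],[0,0,0,0,0,0]]' | grep pos; python3 -m jog '[[0,0,0,0,0,0],[0,0,0,0,0,0],[0,0,0,0,0,0],[0,0,0,0,0,0],[0,0,0,0,0,0],[0,0,0,0,0,0]]' 255 | grep -E "pos|wid";  python3 -m jog '[[0,0,-0.3,0,0,0],[0,0,-0.5,0,0,0],[0,0,-0.7,0,0,0],[0,0,-0.7,0,0,0],[0,0,-0.7,0,0,0],[0,0,-0.6,0,0,0],[0,0,0,0,0,0],[0,0,0,0,0,0]]'
```

```text
tool_pos: [423.5, -185.5, 56.0]
tool_pos: [422.7, -185.6, 55.5]
gripper_width: 52.5
time_s: 28.88
tool_pos: [421.8, -185.4, 194.5]
tool_rot: [-0.001, -0.0, 1.0, 0.0]
wrist_force: [-0.1, -0.3, -2.5]
gripper_width: 52.4
gripper_force: 30.0
```

```bash
python3 -m jog '[[-0.3625,0.493,0,0,0,0],[-0.3625,0.493,0,0,0,0],[-0.3625,0.493,0,0,0,0],[-0.3625,0.493,0,0,0,0],[-0.3625,0.493,0,0,0,0],[-0.3625,0.493,0,0,0,0],[-0.3625,0.493,0,0,0,0]]' | grep -E "pos|width"; python3 -m jog '[[-0.3625,0.493,0,0,0,0],[-0.3625,0.493,0,0,0,0],[-0.3625,0.493,0,0,0,0],[-0.3625,0.493,0,0,0,0],[-0.3625,0.493,0,0,0,0],[-0.3625,0.493,0,0,0,0],[-0.3625,0.493,0,0,0,0],[0,0,0,0,0,0]]' |grep -E "pos|width"; python3 -m jog '[[0,0,0,0,0,0],[0,0,0,0,0,0]]'
```

```text
tool_pos: [524.4, -46.5, 194.5]
gripper_width: 52.5
tool_pos: [626.6, 92.5, 194.8]
gripper_width: 52.5
time_s: 31.0
tool_pos: [625.1, 90.2, 195.5]
tool_rot: [-0.0, -0.0, 1.0, -0.0]
wrist_force: [-0.5, 1.2, -1.8]
gripper_width: 52.3
gripper_force: 30.0
```

Lower it by 68 mm to z 127.5.

```bash
python3 -m jog '[[0,0,0.4,0,0,0],[0,0,0.4,0,0,0],[0,0,0.3,0,0,0],[0,0,0.2,0,0,0],[0,0,0.15,0,0,0],[0,0,0.1,0,0,0],[0,0,0,0,0,0]]' | grep -E "pos|force|width"; python3 -m jog '[[0,0,0.06,0,0,0],[0,0,0.05,0,0,0],[0,0,0.04,0,0,0],[0,0,0,0,0,0],[0,0,0,0,0,0]]'
```

```text
tool_pos: [625.5, 90.6, 133.3]
wrist_force: [0.0, 0.3, -2.1]
gripper_width: 52.7
gripper_force: 30.0
time_s: 32.5
tool_pos: [625.5, 90.7, 127.6]
tool_rot: [0.0, -0.0, 1.0, -0.0]
wrist_force: [-0.3, -0.1, -1.3]
gripper_width: 52.4
gripper_force: 30.0
```

```bash
python3 -m jog '[[0,0,0,0,0,0],[0,0,0,0,0,0],[0,0,0,0,0,0],[0,0,0,0,0,0],[0,0,0,0,0,0]]' 0 | grep -E "pos|force|width"; python3 -m jog '[[0,0,-0.3,0,0,0],[0,0,-0.5,0,0,0],[0,0,-0.7,0,0,0],[0,0,-0.9,0,0,0],[0,0,-0.6,0,0,0],[-0.5,0,0,0,0,0],[-0.5,0,0,0,0,0],[0,0,0,0,0,0]]'
python3 - <<'E'
from h import *
c=snap("wrist","w8"); s=snap("scene","s8"); print(status.observe()["tool_pos"])
for z in (106,116,126,136): print(ring([c],625,90,z,12))
print("C",ring([s],572,-379,54,12))
E
```

```text
tool_pos: [625.5, 90.6, 127.4]
wrist_force: [-0.6, -0.5, 0.4]
gripper_width: 85.8
gripper_force: 0.0
time_s: 34.12
tool_pos: [666.2, 90.6, 247.6]
tool_rot: [0.0, -0.0, 1.0, 0.0]
wrist_force: [-1.4, -0.1, -0.4]
gripper_width: 87.0
gripper_force: 0.0
[665.13040577  90.57308827 247.63792471]
[  9.4 631.9  81.7 106. ]
[ 22.5 625.7  90.7 116. ]
[ 28.3 625.   90.9 126. ]
[ 19.7 625.   91.3 136. ]
C [  11.   571.3 -380.6   54. ]
```

```bash
python3 -m jog '[[0.04,-0.66,0.075,0,0,0],[0.04,-0.66,0.075,0,0,0],[0.04,-0.66,0.075,0,0,0],[0.04,-0.66,0.075,0,0,0],[0.04,-0.66,0.075,0,0,0],[0.04,-0.66,0.075,0,0,0],[0.04,-0.66,0.075,0,0,0],[0.04,-0.66,0.075,0,0,0]]' >/dev/null;  python3 -m jog '[[0.04,-0.66,0.075,0,0,0],[0.04,-0.66,0.075,0,0,0],[0.04,-0.66,0.075,0,0,0],[0.04,-0.66,0.075,0,0,0],[0.04,-0.66,0.075,0,0,0],[0.04,-0.66,0.075,0,0,0],[0.04,-0.66,0.075,0,0,0],[0,0,0,0,0,0]]' >/dev/null; python3 -m jog '[[0,0,0,0,0,0],[0,0,0,0,0,0]]' | grep pos
python3 - <<'E'
from h import *
c=snap("wrist","w9"); print(status.observe()["tool_pos"],ring([c],572,-379,54,30),ring([c],572,-379,54,30,zs=range(46,62,2)))
E
```

```text
tool_pos: [641.7, -304.7, 202.8]
[ 641.84069647 -304.61029499  202.82306788] [  39.6  572.4 -379.    54. ] [  39.7  572.7 -379.7   52. ]
```

```bash
python3 -m jog '[[0.433,-0.465,0.392,0,0,0],[0.433,-0.465,0.392,0,0,0],[0.433,-0.465,0.392,0,0,0],[0.433,-0.465,0.392,0,0,0],[0,0,0,0,0,0],[0,0,0,0,0,0],[0,0,0,0,0,0]]' 45
python3 - <<'E'
from h import *
c=snap("wrist","w10"); d=snap("side","sd10"); s=snap("scene","s10")
a=c["img"][150:350,60:380]; b=s["img"][100:220,340:500]; d=d["img"][200:320,400:560]
h=lambda i:cv2.resize(i,(390,int(390*i.shape[0]/i.shape[1])),interpolation=cv2.INTER_CUBIC)
b,d=h(b),h(d); cv2.imwrite("pics/c10.png",np.hstack([b,d]))
E
```

```text
time_s: 37.4
tool_pos: [573.5, -379.5, 140.4]
tool_rot: [0.001, -0.001, 1.0, -0.0]
wrist_force: [0.8, 0.2, 0.2]
gripper_width: 71.5
gripper_force: 0.0
```

View pics/c10.png

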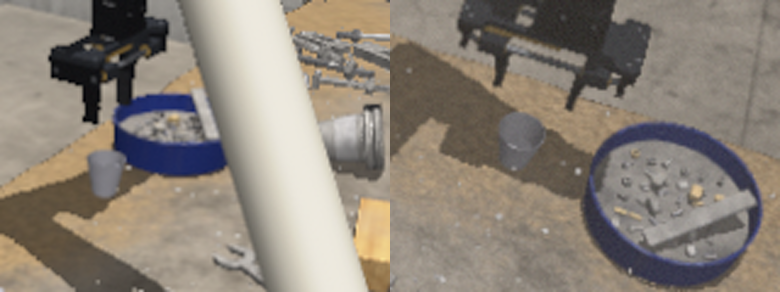

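The cup stands below the jaws, and the bowl's edge is clear of the fingers by more than 15 mm. I'll grasp it.

```bash
python3 -m jog '[[0,0,0.5,0,0,0],[0,0,0.5,0,0,0],[0,0,0.5,0,0,0],[0,0,0.4,0,0,0],[0,0,0.22,0,0,0],[0,0,0,0,0,0],[0,0,0,0,0,0]]' | grep -E "pos|force"; python3 -m jog '[[0,0,0,0,0,0],[0,0,0,0,0,0],[0,0,0,0,0,0],[0,0,0,0,0,0],[0,0,0,0,0,0],[0,0,0,0,0,0]]' 255 | grep -E "pos|wid";  python3 -m jog '[[0,0,-0.3,0,0,0],[0,0,-0.5,0,0,0],[0,0,-0.7,0,0,0],[0,0,-0.7,0,0,0],[0,0,-0.7,0,0,0],[0,0,-0.7,0,0,0],[0,0,-0.4,0,0,0],[0,0,0,0,0,0]]'
```

```text
tool_pos: [573.1, -380.1, 55.7]
wrist_force: [-0.7, -0.4, 0.4]
gripper_force: 0.0
tool_pos: [572.7, -379.7, 55.3]
gripper_width: 52.2
time_s: 40.17
tool_pos: [572.9, -380.0, 215.9]
tool_rot: [0.001, -0.0, 1.0, -0.0]
wrist_force: [-0.5, 0.1, -1.6]
gripper_width: 52.2
gripper_force: 30.0
```

```bash
python3 -m jog '[[-0.066,0.588,0,0,0,0],[-0.066,0.588,0,0,0,0],[-0.066,0.588,0,0,0,0],[-0.066,0.588,0,0,0,0],[-0.066,0.588,0,0,0,0],[-0.066,0.588,0,0,0,0],[-0.066,0.588,0,0,0,0],[-0.066,0.588,0,0,0,0]]' | grep -E "pos|width"; python3 -m jog '[[-0.066,0.588,0,0,0,0],[-0.066,0.588,0,0,0,0],[-0.066,0.588,0,0,0,0],[-0.066,0.588,0,0,0,0],[-0.066,0.588,0,0,0,0],[-0.066,0.588,0,0,0,0],[-0.066,0.588,0,0,0,0],[-0.066,0.588,0,0,0,0]]' | grep -E "pos|width"; python3 -m jog '[[-0.066,0.588,0,0,0,0],[-0.066,0.588,0,0,0,0],[-0.066,0.588,0,0,0,0],[-0.066,0.588,0,0,0,0],[0,0,0,0,0,0],[0,0,0,0,0,0],[0,0,0,0,0,0]]'
```

```text
tool_pos: [593.6, -189.6, 215.0]
gripper_width: 52.2
tool_pos: [614.2, -1.5, 215.0]
gripper_width: 52.3
time_s: 43.05
tool_pos: [624.9, 90.1, 214.8]
tool_rot: [-0.0, 0.0, 1.0, -0.0]
wrist_force: [0.5, 0.2, -1.6]
gripper_width: 52.3
gripper_force: 30.0
```

Lower it by 67 mm to z 147.5.

```bash
python3 -m jog '[[0,0,0.4,0,0,0],[0,0,0.4,0,0,0],[0,0,0.3,0,0,0],[0,0,0.2,0,0,0],[0,0,0.15,0,0,0],[0,0,0.1,0,0,0],[0,0,0,0,0,0]]' | grep -E "pos|force|width"; python3 -m jog '[[0,0,0.05,0,0,0],[0,0,0.05,0,0,0],[0,0,0.03,0,0,0],[0,0,0,0,0,0],[0,0,0,0,0,0]]'
```

```text
tool_pos: [625.0, 90.7, 152.8]
wrist_force: [-0.6, 0.5, -1.4]
gripper_width: 52.4
gripper_force: 30.0
time_s: 44.55
tool_pos: [625.0, 90.7, 147.7]
tool_rot: [0.0, -0.0, 1.0, 0.0]
wrist_force: [-0.5, 0.2, -1.2]
gripper_width: 52.3
gripper_force: 30.0
```

```bash
python3 -m jog '[[0,0,0,0,0,0],[0,0,0,0,0,0],[0,0,0,0,0,0],[0,0,0,0,0,0],[0,0,0,0,0,0]]' 0 | grep -E "pos|force|width"; python3 -m jog '[[0,0,-0.3,0,0,0],[0,0,-0.5,0,0,0],[0,0,-0.7,0,0,0],[0,0,-0.9,0,0,0],[0,0,-0.7,0,0,0],[-0.5,0,0,0,0,0],[-0.5,0,0,0,0,0],[0,0,0,0,0,0]]'
python3 - <<'E'
from h import *
c=snap("wrist","w11"); 
for z in (126,136,146,156): print(ring([c],625,90,z,12))
E
python3 -m jog '[[0.7,0.3,0,0,0,0],[0.7,0.3,0,0,0,0],[0.7,0.3,0,0,0,0],[0.4,0,0,0,0,0],[0,0,0,0,0,0],[0,0,0,0,0,0]]'
python3 -c "
from h import *
c=snap('wrist','w12'); print(status.observe()['tool_pos'])"
```

```text
tool_pos: [625.0, 90.7, 147.8]
wrist_force: [0.4, 0.4, 0.4]
gripper_width: 85.5
gripper_force: 0.0
time_s: 46.18
tool_pos: [665.7, 90.6, 271.8]
tool_rot: [0.0, -0.0, 1.0, 0.0]
wrist_force: [-0.8, 0.5, -0.3]
gripper_width: 87.2
gripper_force: 0.0
[  9.4 628.3  79.4 126. ]
[ 24.2 625.6  90.7 136. ]
[ 30.  624.9  91.  146. ]
[ 18.9 624.9  91.3 156. ]
time_s: 46.98
tool_pos: [565.2, 126.6, 272.1]
tool_rot: [0.0, -0.0, 1.0, 0.0]
wrist_force: [0.7, -0.3, 0.1]
gripper_width: 87.2
gripper_force: 0.0
[565.39304222 126.49740575 271.84292184]
```

View pics/w12.png

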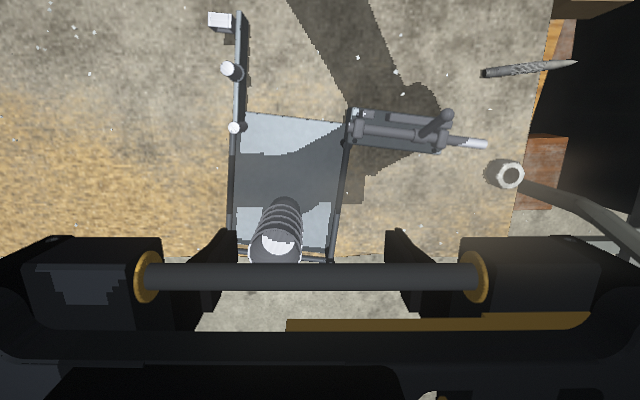

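Wrist view: the five nested cups show as a clean stack at (278,235). Gate post top is at (228,68), hinge pin (235,127), staple (219,20), handle ball ~(448,116) with its foot ~(428,132), nut (508,175), punch (528,68).

Run:
```python
from h import *
a=load("w3");b=load("w12")
A=atz(a,255,184,60);B=atz(a,366,196,60);d=B-A
print("back posts",A.round(1),B.round(1),np.linalg.norm(d),"yaw",np.arctan2(-d[0],d[1]))
yaw=np.arctan2(-d[0],d[1]); F=np.array([625.2,90.3])
print("hinge pix",atz(a,267,38,60).round(1),atz(b,235,127,60).round(1))
for yw in (yaw,-.1465):
    R=np.array([[np.cos(yw),-np.sin(yw)],[np.sin(yw),np.cos(yw)]]); O=F-R@[45,0]
    print(yw,"O",O.round(1),"hinge",(O+R@[-66,-66]).round(1),"post now",atz(b,228,68,95).round(1), "handle foot",(O+R@[-82,155]).round(1),"corner posts",(O+R@[98,-70]).round(1),(O+R@[98,70]).round(1))
    h=O+R@[-66,-66]; p=atz(b,228,68,95)[:2]-h; q=R.T@p; print("post r",np.linalg.norm(p),"gate angle",np.arctan2(-q[0],q[1]),"closed post",(h+R@[0,60]).round(1))
crop("w12","c12a",190,0,340,150,4); crop("w12","c12b",340,80,520,200,4)
x=cv2.imread("pics/c12a.png");y=cv2.imread("pics/c12b.png"); 
x=x[:480,:]; x=cv2.resize(x,(400,320)); y=cv2.resize(y,(400,267)); o=np.zeros((320,800,3),np.uint8);o[:,:400]=x;o[:267,400:]=y;cv2.imwrite("pics/c12.png",o)
```

```text
back posts [667.8  16.6  60. ] [682.5 151.6  60. ] 135.81157083341293 yaw -0.10872960260908308
hinge pix [507.8  36.9  60. ] [506.9  39.3  60. ]
-0.10872960260908308 O [580.5  95.2] hinge [507.7  36.7] post now [447.9  44.8  95. ] handle foot [515.8 258.2] corner posts [670.3  15. ] [685.5 154.1]
post r 60.284052762698245 gate angle 1.5460953363551333 closed post [514.2  96.4]
-0.1465 O [580.7  96.9] hinge [505.8  41.2] post now [447.9  44.8  95. ] handle foot [522.2 262.2] corner posts [667.4  13.3] [687.9 151.8]
post r 57.91788369486184 gate angle 1.6560598132263091 closed post [514.5 100.6]
```

View pics/c12.png

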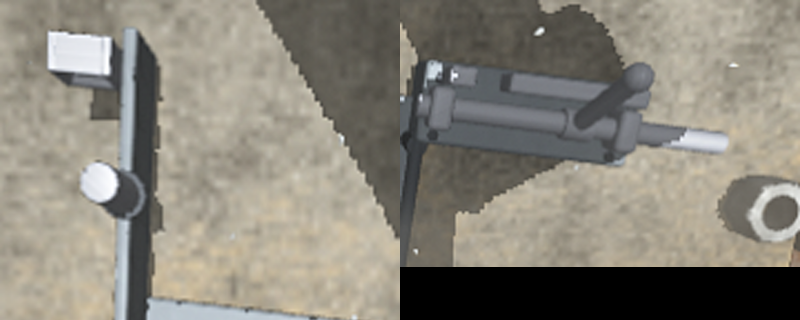

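```bash
python3 -m jog '[[0.588,-0.41,0.7,0,0,0],[0.588,-0.41,0.7,0,0,0],[0.588,-0.41,0.7,0,0,0],[0.588,-0.41,0.7,0,0,0],[0.588,-0.41,0.7,0,0,0],[0,0,0,0,0,0],[0,0,0,0,0,0]]' 120
python3 - <<'E'
from h import *
b=load("w12"); print("ball",atz(b,447.1,114.2,126).round(1), "staple",atz(b,190+80/2.667,52/2.667,70).round(1))
yw=-.11;R=np.array([[np.cos(yw),-np.sin(yw)],[np.sin(yw),np.cos(yw)]]); O=np.array([625.2,90.4])-R@[45,0]; h=O+R@[-66,-66]
g=np.linspace(1.55,-0.02,15); P=np.array([h+60*R@[-np.sin(t),np.cos(t)] for t in g]); d=np.diff(P,axis=0)/40
print(O,h,P[0],P[-1]); print([[round(-x,3),round(y,3)] for x,y in d])
print("ball exp",O+R@[-82,155],"staple at 110", h+110*R@[-1,0.02])
s=snap("scene","s13");d=snap("side","d13")
cv2.imwrite("pics/c13.png",np.hstack([cv2.resize(s["img"],(400,250)),cv2.resize(d["img"],(400,250))]))
E
```

```text
time_s: 47.9
tool_pos: [449.1, 44.9, 132.3]
tool_rot: [0.001, -0.0, 1.0, 0.0]
wrist_force: [0.3, -0.2, 0.1]
gripper_width: 46.7
gripper_force: 0.0
ball [491.8 254.4 126. ] staple [398.   33.4  70. ]
[580.47197559  95.34002354] [507.62550527  36.98428893] [448.13800438  44.80971145] [515.40355383  96.47800255]
[[np.float64(-0.031), np.float64(0.165)], [np.float64(-0.05), np.float64(0.161)], [np.float64(-0.067), np.float64(0.154)], [np.float64(-0.084), np.float64(0.146)], [np.float64(-0.1), np.float64(0.135)], [np.float64(-0.114), np.float64(0.123)], [np.float64(-0.127), np.float64(0.11)], [np.float64(-0.139), np.float64(0.095)], [np.float64(-0.149), np.float64(0.079)], [np.float64(-0.156), np.float64(0.062)], [np.float64(-0.162), np.float64(0.044)], [np.float64(-0.166), np.float64(0.025)], [np.float64(-0.168), np.float64(0.006)], [np.float64(-0.168), np.float64(-0.012)]]
ball exp [515.98321219 258.40503939] staple at 110 [398.53184676  51.24660544]
```

View pics/c13.png

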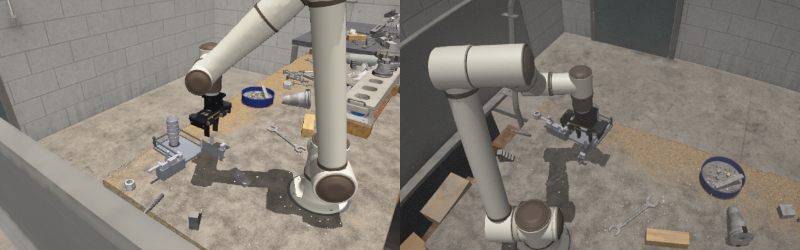

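The bench shows no other cup. The handle already leans about 0.35 rad towards -x. Next I'll grip the gate post and swing the gate.

```bash
python3 -m jog '[[0,0,0.4,0,0,0],[0,0,0.4,0,0,0],[0,0,0.3,0,0,0],[0,0,0.18,0,0,0],[0,0,0,0,0,0],[0,0,0,0,0,0]]'; python3 -m jog '[[0,0,0,0,0,0],[0,0,0,0,0,0],[0,0,0,0,0,0],[0,0,0,0,0,0],[0,0,0,0,0,0]]' 255
```

```text
time_s: 48.75
tool_pos: [447.9, 44.7, 80.9]
tool_rot: [0.0, -0.0, 1.0, 0.0]
wrist_force: [-1.0, 0.5, 0.1]
gripper_width: 46.1
gripper_force: 0.0
time_s: 49.38
tool_pos: [447.4, 44.4, 80.5]
tool_rot: [-0.0, -0.0, 1.0, -0.0]
wrist_force: [-0.2, -1.7, 0.9]
gripper_width: 14.4
gripper_force: 30.0
```

```bash
python3 -m jog '[[-0.03,0.165,0,0,0,0],[-0.05,0.16,0,0,0,0],[-0.067,0.154,0,0,0,0],[-0.084,0.146,0,0,0,0],[0,0,0,0,0,0]]'; python3 -m jog '[[-0.1,0.135,0,0,0,0],[-0.114,0.123,0,0,0,0],[-0.127,0.11,0,0,0,0],[-0.139,0.095,0,0,0,0],[0,0,0,0,0,0]]';python3 -m jog '[[-0.149,0.079,0,0,0,0],[-0.156,0.062,0,0,0,0],[-0.162,0.044,0,0,0,0],[-0.166,0.025,0,0,0,0],[0,0,0,0,0,0]]'
```

```text
time_s: 50.0
tool_pos: [454.0, 67.4, 80.3]
tool_rot: [-0.003, 0.001, 1.0, -0.002]
wrist_force: [-4.5, -7.2, 7.0]
gripper_width: 14.4
gripper_force: 35.0
time_s: 50.62
tool_pos: [463.2, 79.3, 79.7]
tool_rot: [-0.015, 0.005, 1.0, -0.008]
wrist_force: [-20.1, -18.1, 30.3]
gripper_width: 16.1
gripper_force: 71.6
time_s: 51.25
tool_pos: [469.7, 83.9, 79.2]
tool_rot: [-0.036, 0.011, 0.999, -0.013]
wrist_force: [-66.5, -0.6, 72.0]
gripper_width: 16.6
gripper_force: 113.6
```

The swing jammed: 66 N in x and 72 N in z, with the gate at about 0.8 rad. I'll look at once, before moving.

Run:
```python
from h import *
o=status.observe(); print(o["wrist_force"],o["wrist_torque"],o["tool_pos"],o["tool_rot"],o["gripper_width"])
s=snap("scene","s14");d=snap("side","d14");w=snap("wrist","w14")
print(proj(s,[490,90,60]),proj(d,[490,90,60]))
def cr(c,X,hw,hh,sz):
    u,v=proj(c,X).astype(int); u=min(max(u,hw),640-hw); v=min(max(v,hh),400-hh); return cv2.resize(c["img"][v-hh:v+hh,u-hw:u+hw],sz,interpolation=cv2.INTER_CUBIC)
top=np.hstack([cr(s,[490,100,90],70,52,(400,300)),cr(d,[490,100,90],70,52,(400,300))])
bot=cv2.resize(w["img"][20:260,120:560],(550,300))
o=np.zeros((600,800,3),np.uint8);o[:300]=top;o[300:,:550]=bot;cv2.imwrite("pics/c14.png",o)
```

```text
[-66.45207973  -0.6411759   72.01520334] [-1.03092621 21.26038364 -3.63052774] [469.66359675  83.88304566  79.19075239] [-0.03555126  0.01127581  0.99922175 -0.01284008] 16.564180378055237
[314.70478059 232.3620326 ] [288.65140221 219.12689775]
```

View pics/c14.png

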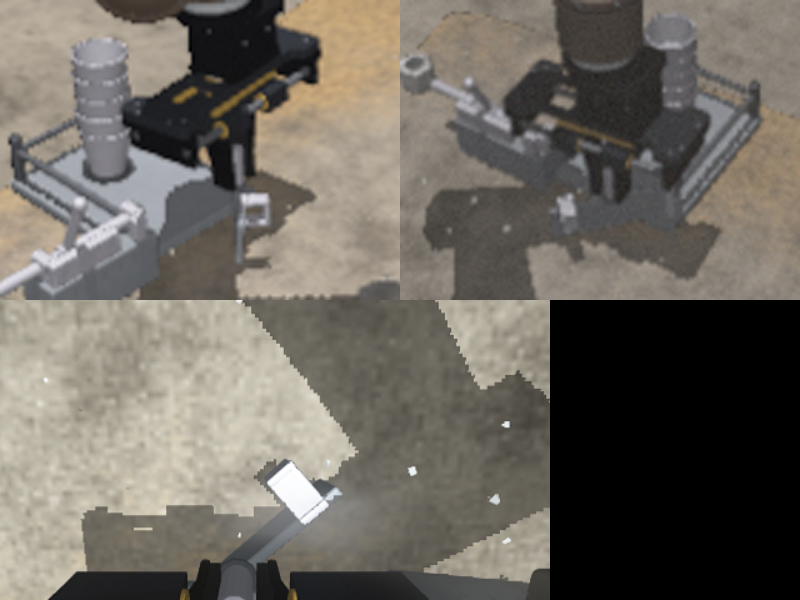

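The picture shows the gate at about 45° with nothing in its way. The fixed-orientation grip is locking: as the post turns in the pads it wedges them apart and the grip force climbs. I'll unload it, let go, and push the post from the -x side with closed fingers.

```bash
python3 -m jog '[[0.2,-0.08,0,0,0,0],[0.2,-0.08,0,0,0,0],[0.2,-0.08,0,0,0,0],[0.15,-0.06,0,0,0,0],[0,0,0,0,0,0]]'; python3 -m jog '[[0,0,0,0,0,0],[0,0,0,0,0,0],[0,0,0,0,0,0],[0,0,0,0,0,0]]' 100
```

```text
time_s: 52.02
tool_pos: [461.3, 77.1, 79.8]
tool_rot: [-0.011, 0.004, 1.0, -0.006]
wrist_force: [-13.4, -16.3, 22.6]
gripper_width: 15.7
gripper_force: 60.6
time_s: 52.52
tool_pos: [472.0, 85.0, 80.6]
tool_rot: [0.001, -0.001, 1.0, 0.0]
wrist_force: [-1.0, 1.1, 0.7]
gripper_width: 47.1
gripper_force: 0.0
```

```bash
python3 -m jog '[[0,0,-0.4,0,0,0],[0,0,-0.8,0,0,0],[0,0,-0.8,0,0,0],[-0.5,0,0,0,0,0],[-0.5,0,0,0,0,0],[0,0,0,0,0,0],[0,0,0,0,0,0]]' 255
python3 - <<'E'
from h import *
w=snap("wrist","w15"); print(status.observe()["tool_pos"])
yw=-.11;R=np.array([[np.cos(yw),-np.sin(yw)],[np.sin(yw),np.cos(yw)]]); h=np.array([507.6,37.])
L=[]
for g in np.arange(0,1.6,.02):
    for rr in (57,60,63):
        p=h+rr*R@[-np.sin(g),np.cos(g)]; L.append((round(float(ringscore([w],*p,95,7.5)),1),round(g,2),rr,*p.round(1)))
L.sort(reverse=True); print(*L[:8],sep="\n")
cv2.imwrite("pics/c15.png",cv2.resize(w["img"][0:300,150:480],None,fx=1.8,fy=1.8,interpolation=cv2.INTER_CUBIC))
E
```

```text
time_s: 53.4
tool_pos: [510.9, 84.6, 160.2]
tool_rot: [-0.0, -0.0, 1.0, 0.0]
wrist_force: [-0.2, 0.2, 0.4]
gripper_width: 1.1
gripper_force: 0.0
[510.70315015  84.51310254 160.31637128]
(34.1, np.float64(0.82), 60, np.float64(468.5), np.float64(82.5))
(27.6, np.float64(0.84), 60, np.float64(467.6), np.float64(81.7))
(25.5, np.float64(0.8), 60, np.float64(469.4), np.float64(83.3))
(19.8, np.float64(0.78), 60, np.float64(470.3), np.float64(84.0))
(18.6, np.float64(0.8), 63, np.float64(467.5), np.float64(85.6))
(18.4, np.float64(0.82), 63, np.float64(466.5), np.float64(84.8))
(17.2, np.float64(1.1), 57, np.float64(459.9), np.float64(68.3))
(16.9, np.float64(1.12), 57, np.float64(459.3), np.float64(67.3))
```

View pics/c15.png

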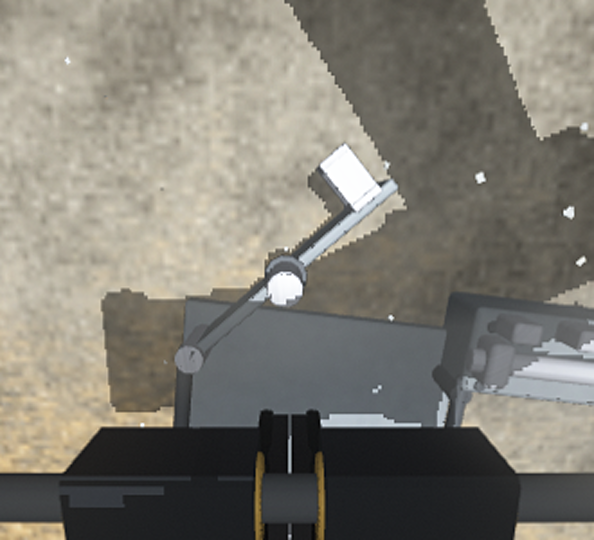

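The post top is at (285,288) in the crop, i.e. world (468.5,82.5), gate at 0.82 rad. That fits the hinge model. I'll go down on the -x side with closed fingers and push along the arc.

```bash
python3 -m jog '[[0.55,-0.104,0,0,0,0],[0.55,-0.104,0,0,0,0],[0.54,-0.104,0,0,0,0],[0,0,0,0,0,0],[0,0,0.5,0,0,0],[0,0,0.6,0,0,0],[0,0,0.5,0,0,0],[0,0,0.4,0,0,0]]'; python3 -m jog '[[0,0,0,0,0,0],[-0.07,0,0,0,0,0],[-0.08,0,0,0,0,0],[-0.139,0.095,0,0,0,0],[-0.149,0.079,0,0,0,0],[0,0,0,0,0,0]]'
```

```text
time_s: 54.45
tool_pos: [446.2, 72.2, 79.7]
tool_rot: [0.0, -0.001, 1.0, -0.0]
wrist_force: [0.0, 0.7, -0.4]
gripper_width: 0.5
gripper_force: 0.0
time_s: 55.2
tool_pos: [463.9, 79.3, 80.9]
tool_rot: [0.001, -0.001, 1.0, 0.0]
wrist_force: [-0.7, 0.5, -0.5]
gripper_width: 0.6
gripper_force: 0.2
```

```bash
python3 -m jog '[[-0.156,0.062,0,0,0,0],[-0.162,0.044,0,0,0,0],[-0.166,0.025,0,0,0,0],[0,0,0,0,0,0]]' | grep -E "pos|force"; python3 -m jog '[[-0.13,0.006,0,0,0,0],[-0.12,0,0,0,0,0],[0,0,0,0,0,0]]'| grep -E "pos|force"; python3 -m jog '[[-0.08,0,0,0,0,0],[-0.05,0,0,0,0,0],[0,0,0,0,0,0],[0,0,0,0,0,0]]'| grep -E "pos|force"
```

```text
tool_pos: [483.8, 84.4, 80.6]
wrist_force: [-0.2, -0.5, 0.9]
gripper_force: 0.0
tool_pos: [493.1, 84.5, 80.5]
wrist_force: [0.9, 0.5, -0.7]
gripper_force: 0.0
tool_pos: [496.1, 84.0, 80.2]
wrist_force: [-4.9, 0.8, 3.3]
gripper_force: 2.5
```

```bash
python3 -m jog '[[-0.06,0,0,0,0,0],[0,0,0,0,0,0],[0,0,0,0,0,0]]'| grep -E "pos|force"; python3 -m jog '[[0.3,0,0,0,0,0],[0,0,-0.5,0,0,0],[0,0,-0.8,0,0,0],[0,0,-0.8,0,0,0],[-0.6,0.2,-0.3,0,0,0],[-0.6,0.2,-0.2,0,0,0],[0,0,0,0,0,0],[0,0,0,0,0,0]]'
python3 - <<'E'
from h import *
w=snap("wrist","w16"); print(status.observe()["tool_pos"])
yw=-.11;R=np.array([[np.cos(yw),-np.sin(yw)],[np.sin(yw),np.cos(yw)]]); h=np.array([507.6,37.])
L=[]
for g in np.arange(-.1,.8,.02):
    for rr in (58,60,62):
        p=h+rr*R@[-np.sin(g),np.cos(g)]; L.append((round(float(ringscore([w],*p,95,7.5)),1),round(g,2),rr,*p.round(1)))
L.sort(reverse=True); print(*L[:5],sep="\n")
E
```

```text
tool_pos: [496.4, 83.4, 79.8]
wrist_force: [-9.4, 2.3, 5.3]
gripper_force: 4.5
time_s: 57.95
tool_pos: [535.2, 100.2, 183.9]
tool_rot: [-0.0, -0.0, 1.0, -0.0]
wrist_force: [-0.4, -1.1, -0.2]
gripper_width: 0.3
gripper_force: 0.0
[535.0197265  100.05953028 183.94758049]
(21.1, np.float64(0.0), 60, np.float64(514.2), np.float64(96.6))
(17.2, np.float64(-0.02), 60, np.float64(515.4), np.float64(96.5))
(17.1, np.float64(0.02), 60, np.float64(513.0), np.float64(96.8))
(14.2, np.float64(0.0), 58, np.float64(514.0), np.float64(94.6))
(13.7, np.float64(0.0), 62, np.float64(514.4), np.float64(98.6))
```

The gate is shut: the post top fits g = 0.00. I'll align the tool with the rack's axes and go to the +y side of the handle.

```bash
python3 -m jog '[[0.096,0.694,0,0,0,0],[0.096,0.694,0,0,0,0],[0.096,0.694,0,0,0,0],[0.096,0.694,0,0,0,0],[0.096,0.694,0,0,0,0],[0.096,0.694,0,0,0,0],[0.096,0.694,0,0,0,0],[0,0,0,0,0,0]]' | grep pos;  python3 -m jog '[[0,0,0,0,0,0.11],[0,0,0,0,0,0],[0,0,0,0,0,0]]'
python3 - <<'E'
from h import *
w=snap("wrist","w17"); c=load("w12")
yw=-.11;R=np.array([[np.cos(yw),-np.sin(yw)],[np.sin(yw),np.cos(yw)]]); O=np.array([580.5,95.3])
p=status.observe()["tool_pos"]; print("tcp rack",R.T@(p[:2]-O),p[2])
# ball visible in w12 (447.1,114.2): solve angle on circle r=65.5
best=min((np.linalg.norm(proj(c,[*(O+R@[-82-65.5*np.sin(a),155-b]),60+65.5*np.cos(a)])-[447.1,114.2]),a,b) for a in np.arange(0,.7,.02) for b in np.arange(-3,15,1)); print("handle",best)
for n in((508,175),(528,68)): q=atz(c,*n,20); print((R.T@(q[:2]-O)).round(0))
E
```

```text
tool_pos: [508.1, 295.8, 184.0]
time_s: 59.38
tool_pos: [508.9, 294.0, 184.5]
tool_rot: [-0.0, 0.054, 0.999, -0.0]
wrist_force: [-0.9, -0.8, 0.1]
gripper_width: 0.1
gripper_force: 0.0
tcp rack [-92.97067708 189.78609474] 184.49627660000147
handle (np.float64(0.6001360376467939), np.float64(0.38), np.int64(4))
[-42. 297.]
[-176.  283.]
```

```bash
python3 -m jog '[[0,0,0.5,0,0,0],[0,0,0.6,0,0,0],[0,0,0.5,0,0,0],[0,0,0.4,0,0,0],[0,0,0,0,0,0]]' | grep -E "pos|force"; python3 -m jog '[[0,-0.25,0,0,0,0],[0,-0.25,0,0,0,0],[0,-0.25,0,0,0,0],[0,-0.25,0,0,0,0],[0,0,0,0,0,0]]'| grep -E "pos|force";  python3 -m jog '[[0,-0.2,0,0,0,0],[0,-0.2,0,0,0,0],[0,-0.15,0,0,0,0],[0,0,0,0,0,0]]'| grep -E "pos|force"
```

```text
tool_pos: [508.5, 294.1, 103.2]
wrist_force: [-0.1, -0.6, 0.2]
gripper_force: 0.0
tool_pos: [504.7, 254.1, 105.0]
wrist_force: [0.7, 0.8, 0.1]
gripper_force: 0.2
tool_pos: [502.1, 232.4, 104.5]
wrist_force: [0.5, 0.8, 0.6]
gripper_force: 0.5
```

```bash
python3 -m jog '[[0,-0.08,0,0,0,0],[0,-0.08,0,0,0,0],[0,0,0,0,0,0]]'| grep -E "pos|force";  python3 -m jog '[[0,-0.08,0,0,0,0],[0,0,0,0,0,0],[0,0,0,0,0,0]]'| grep -E "pos|force"; python3 -c "
from h import *
w=snap('wrist','w18');s=snap('scene','s18')
yw=-.11;R=np.array([[np.cos(yw),-np.sin(yw)],[np.sin(yw),np.cos(yw)]]); O=np.array([580.5,95.3])
p=status.observe()['tool_pos']; print('tcp rack',R.T@(p[:2]-O),p[2])
a=s['img'][190:330,200:400]; b=w['img'][40:320,200:600]
cv2.imwrite('pics/c18.png',np.hstack([cv2.resize(a,(400,280),interpolation=cv2.INTER_CUBIC),b]))"
```

```text
tool_pos: [501.4, 226.5, 104.4]
wrist_force: [-0.2, 2.0, 0.5]
gripper_force: 0.7
tool_pos: [501.1, 223.4, 104.4]
wrist_force: [1.0, 1.9, 0.9]
gripper_force: 0.7
tcp rack [-92.991224   118.66227522] 104.3934749961096
```

```bash
python3 -m jog '[[0,-0.08,0,0,0,0],[0,0,0,0,0,0],[0,0,0,0,0,0]]'| grep -E "pos|force";  python3 -m jog '[[0,-0.08,0,0,0,0],[0,0,0,0,0,0],[0,0,0,0,0,0]]'| grep -E "pos|force"; python3 -m jog '[[0,-0.08,0,0,0,0],[0,0,0,0,0,0],[0,0,0,0,0,0]]'| grep -E "pos|force"
```

```text
tool_pos: [501.4, 221.2, 104.7]
wrist_force: [1.7, 4.8, 0.8]
gripper_force: 2.2
tool_pos: [502.0, 219.4, 105.0]
wrist_force: [2.0, 9.3, -0.1]
gripper_force: 3.5
tool_pos: [502.7, 218.4, 105.4]
wrist_force: [1.5, 13.8, -1.8]
gripper_force: 5.8
```

The stop is reached: 14 N at tool y ≈ 115, so the bolt is across. I'll back off, lift and go round to the +x side of the handle.

```bash
python3 -m jog '[[0,0.3,0,0,0,0],[0,0.3,0,0,0,0],[0,0,-0.5,0,0,0],[0,0,-0.6,0,0,0],[0,0,-0.5,0,0,0],[-0.3,-0.4,0,0,0,0],[-0.3,-0.4,0,0,0,0],[0,0,0,0,0,0]]'| grep -E "pos|force"; python3 -m jog '[[0,0,0,0,0,0]]' >/dev/null; python3 -c "
from h import *
w=snap('wrist','w19')
yw=-.11;R=np.array([[np.cos(yw),-np.sin(yw)],[np.sin(yw),np.cos(yw)]]); O=np.array([580.5,95.3])
p=status.observe()['tool_pos']; print('tcp rack',R.T@(p[:2]-O),p[2])
L=[]
for a in np.arange(.2,.56,.02):
  for y in np.arange(92,112,1): 
    q=O+R@[-82-65.5*np.sin(a),y]; L.append((round(float(abs(ringscore([w],*q,60+65.5*np.cos(a),6.5))),1),round(a,2),y))
L.sort(reverse=True); print(L[:4])
cv2.imwrite('pics/c19.png',w['img'][0:300,100:560])"
```

```text
tool_pos: [523.2, 201.1, 167.0]
wrist_force: [0.1, -0.0, -0.6]
gripper_force: 0.0
tcp rack [-69.02873953 100.73306403] 167.74636957439674
[(18.6, np.float64(0.54), np.int64(94)), (17.0, np.float64(0.54), np.int64(93)), (16.8, np.float64(0.54), np.int64(95)), (14.8, np.float64(0.52), np.int64(93))]
```

View pics/c19.png

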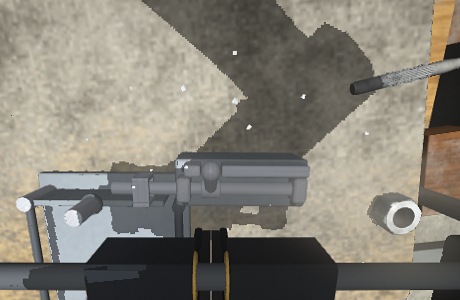

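The rod tip passes through the staple at (142,190) and the handle ball is at (211,172), over the rail by the notch. Next I'll push the handle over towards -x.

```bash
python3 -c "
from h import *
w=load('w19');yw=-.11;R=np.array([[np.cos(yw),-np.sin(yw)],[np.sin(yw),np.cos(yw)]]); O=np.array([580.5,95.3])
print(min((np.linalg.norm(proj(w,[*(O+R@[-82-65.5*np.sin(a),y]),60+65.5*np.cos(a)])-[311,172]),a,y) for a in np.arange(0,.7,.02) for y in np.arange(90,115,1)))"; python3 -m jog '[[0,0,0.4,0,0,0],[0,0,0.5,0,0,0],[0,0,0.35,0,0,0],[0,0,0.2,0,0,0],[0,0,0,0,0,0]]' | grep -E "pos|force"; python3 -m jog '[[0.2,0,0,0,0,0],[0.2,0,0,0,0,0],[0.2,0,0,0,0,0],[0.2,0,0,0,0,0],[0,0,0,0,0,0]]' | grep -E "pos|force"
```

```text
(np.float64(0.7521223812367234), np.float64(0.4), np.int64(101))
tool_pos: [522.9, 203.4, 109.8]
wrist_force: [0.1, 0.5, -0.2]
gripper_force: 0.0
tool_pos: [490.4, 207.0, 110.7]
wrist_force: [-0.0, 0.7, 1.2]
gripper_force: 0.2
```

```bash
python3 -m jog '[[0.2,0,0,0,0,0],[0.2,0,0,0,0,0],[0.2,0,0.1,0,0,0],[0,0,0,0,0,0]]' | grep -E "pos|force"; python3 -m jog '[[0,0,0.15,0,0,0],[0,0,0.15,0,0,0],[0,0,0.1,0,0,0],[0,0,0,0,0,0]]' | grep -E "pos|force"; python3 -m jog '[[0,0,0.06,0,0,0],[0,0,0.04,0,0,0],[0,0,0,0,0,0],[0,0,0,0,0,0]]' | grep -E "pos|force"
```

```text
tool_pos: [466.2, 209.2, 105.9]
wrist_force: [0.8, -0.5, -1.0]
gripper_force: 0.0
tool_pos: [467.3, 209.3, 89.9]
wrist_force: [-0.1, -0.4, 0.1]
gripper_force: 0.0
tool_pos: [467.5, 209.6, 86.5]
wrist_force: [-0.1, 0.2, 0.2]
gripper_force: 0.0
```

```bash
python3 -m jog '[[0,0,0.05,0,0,0],[0,0,0,0,0,0],[0,0,0,0,0,0]]' | grep -E "pos|force"; python3 -m jog '[[0,0,0.04,0,0,0],[0,0,0,0,0,0],[0,0,0,0,0,0]]' | grep -E "pos|force"; python3 -m jog '[[0,0,0.04,0,0,0],[0,0,0,0,0,0],[0,0,0,0,0,0]]' | grep -E "pos|force"
```

```text
tool_pos: [467.5, 209.5, 84.4]
wrist_force: [-0.3, 0.3, 1.3]
gripper_force: 0.0
tool_pos: [467.5, 209.6, 84.0]
wrist_force: [-2.8, -1.0, 7.0]
gripper_force: 3.9
tool_pos: [467.6, 209.6, 83.6]
wrist_force: [-6.3, -0.8, 16.0]
gripper_force: 7.8
```

The handle is level: a hard stop with the fingertips at z 65, the top of the stem. I'll retract and check by measurement.

```bash
python3 -m jog '[[0,0,-0.2,0,0,0],[0,0,-0.5,0,0,0],[0,0,-0.8,0,0,0],[0,0,-0.8,0,0,0],[0,0,-0.8,0,0,0],[-0.8,-0.4,-0.8,0,0,0],[-0.8,-0.4,-0.8,0,0,0],[-0.8,-0.4,-0.4,0,0,0]]' | grep -E "pos|force"; python3 -m jog '[[-0.8,-0.4,0,0,0,0],[-0.8,0,0,0,0,0],[-0.3,0,0,0,0,0],[0,0,0,0,0,0],[0,0,0,0,0,0]]' | grep -E "pos|force"
python3 - <<'E'
from h import *
w=snap("wrist","w20"); print(status.observe()["tool_pos"])
yw=-.11;R=np.array([[np.cos(yw),-np.sin(yw)],[np.sin(yw),np.cos(yw)]]); O=np.array([580.5,95.3]); h=O+R@[-66,-66]
print("top cup",[ring([w],625,90.5,z,12).tolist() for z in (126,146,166)])
L=[]
for g in np.arange(-.1,.5,.02):
    p=h+60*R@[-np.sin(g),np.cos(g)]; L.append((round(float(ringscore([w],*p,95,7.5)),1),round(g,2)))
print(sorted(L)[-3:])
# image change of handle: mean brightness difference of stem vs sides, as handle points level to -x
g=cv2.GaussianBlur(w["img"].mean(2).astype(np.float32),(0,0),.8)
for off in (30,40,50,60,66,75,80):
    P=np.array([[*(O+R@[-82-off,y]),60.] for y in range(84,118,2)]); u=projN(w,P)
    print(off,[int(g[int(round(b)),int(round(a))]) for a,b in u])
E
```

```text
tool_pos: [559.0, 151.0, 287.4]
wrist_force: [0.5, 0.2, -1.0]
gripper_force: 0.0
tool_pos: [630.6, 127.5, 285.4]
wrist_force: [-0.6, -0.4, -0.3]
gripper_force: 0.0
[630.6150991  127.55420812 285.58891172]
top cup [[8.3, 620.3, 96.1, 126.0], [8.9, 625.1, 90.6, 146.0], [9.9, 639.0, 95.4, 166.0]]
[(24.4, np.float64(0.02)), (32.0, np.float64(-0.02)), (32.0, np.float64(0.0))]
30 [77, 78, 76, 74, 74, 78, 85, 109, 126, 125, 108, 102, 163, 170, 164, 150, 145]
40 [83, 83, 80, 78, 79, 79, 82, 103, 122, 121, 113, 131, 155, 154, 151, 148, 150]
50 [86, 87, 88, 87, 83, 85, 92, 107, 117, 123, 110, 139, 151, 150, 154, 161, 162]
60 [83, 87, 97, 138, 171, 170, 118, 101, 119, 119, 108, 118, 139, 146, 154, 155, 160]
66 [8, 8, 8, 8, 8, 9, 9, 8, 9, 9, 9, 9, 10, 10, 9, 9, 10]
75 [8, 9, 9, 8, 9, 9, 9, 9, 9, 9, 9, 9, 9, 9, 9, 10, 10]
80 [9, 9, 9, 8, 9, 9, 8, 8, 9, 9, 10, 10, 10, 9, 10, 10, 10]
```

```bash
python3 -m jog '[[-0.5,-0.5,0,0,0,0],[-0.5,-0.5,0,0,0,0],[0,0,0,0,0,0],[0,0,0,0,0,0]]' | grep -E "pos|force"
python3 - <<'E'
from h import *
w=snap("wrist","w21")
for z in (126,136,146,156): print(ring([w],625,90.5,z,12))
E
```

```text
tool_pos: [666.2, 83.5, 285.6]
wrist_force: [-0.4, -0.6, -0.1]
gripper_force: 0.0
[  8.7 631.  100.6 126. ]
[ 23.6 625.6  90.8 136. ]
[ 29.2 624.9  90.8 146. ]
[ 19.2 624.7  91.1 156. ]
```

The stack stands as placed, with its top rim at (624.9,90.8), z 146. Handing in.

```bash
python3 -c "
from h import *
print(r.hand_in())"
```

```text
the job is handed in; nothing more can be done
None
```

The job is handed in, with no verdict returned: all four loose cups are nested in the fixed cup, the gate is shut, the bolt is across through the staple and the handle is down in the notch, but my first gate grip jammed for a moment (up to 72 N on one axis at the wrist, below the 120 N limit) before I changed method.

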